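# Nest the bowls in the keeper and clamp its sliding leg at the mark

### The arm

A 6-joint arm with a two-finger parallel gripper is mounted at the origin on a cart in front of the work surface, level with it; the furniture and walls round the work are solid. World frame = base frame: x ahead of the robot, y to its left, z up, the work surface at z = 0. Lengths are in mm, angles in rad, forces in N, time in s.
With the tool pointing down it reaches from about 400 to 925 mm from the base axis. Payload 12.5 kg.
Tool frame: the origin (TCP) lies midway between the tips of the shut fingers; the grasp point (between the pads) lies 19 mm behind it (env.pinch_z is the z of the grasp point in the tool frame, in mm); z points along the fingers, y is the line along which they close (so a half turn about z gives the same grasp; the last joint's range is limited). The gripper opens to 95 mm and grips with 3 to 60 N. Pads are 20 mm wide; open, the fingers measure 119 mm over their backs; the gripper's body (75 mm by 180 mm) begins 59 mm behind the grasp point.
Start: joints at [-1.28, 0.491, 1.559, -0, 1.092, -0.106], TCP at [241.567, -576.448, 214.661] pointing down, gripper open.
Joint ranges: [-3.1, 3.1], [-0.84, 2.19], [0.05, 2.79], [-1.13, 4.28], [0.06, 2.93], [-2.69, 2.69]. Speed limits (rad/s): [2.22, 2.22, 2.79, 3.14, 3.14, 3.14].

### API

Orientations are given as [roll, pitch, yaw] about the fixed x, y, z axes, in that order (R = Rz(yaw) Ry(pitch) Rx(roll)).
In Python, from cell import env, eyes gives the robot as it stands.
- The arm moves only by the shell command python3 -m inch 'ROWS'. ROWS is JSON, a list of rows, each a list of 3 entries, a list of its own where there are three numbers: the shift along the tool's x, y, z in units of 60 mm (1.0 is 60 mm), then the turn about the tool's z in units of 5 degrees (1.0 is 5 degrees), then the closure, from -1 (fully open) to 1 (shut). In form: [[[tx, ty, tz], turn, claw], ...]. A call has exactly 10 rows; each row shifts and turns the commanded pose from where the row before left it, along the tool's axes as they then stand; what a row does not reach is not made up. A row lasts 1/8 s, in which the tool goes at most 62.5 mm and 10.7 degrees, less where a joint would pass 70% of its speed; a pose out of reach is approached as far as the arm can. A call is refused whole if a number of a shift passes 1 or a number of a turn 1, either way. A call with a gripper value outside its range is refused whole. The fingers move at their own pace and stop on an object; the grip force is fixed at half the most. Time passes only in rows, so rows that do not move let the fingers close, or fill a call up. It gives the time, the measured TCP pose, the force, the opening and the grip force at its end, in the units of the state.
- env.state(): the state, without advancing time (a new reading comes with each control period).
- eyes.read_camera(name): name is "scene" or "side" or "wrist"; returns a dict with "pixels" (384x512x3 uint8, red, green, blue), "fx", "fy", "cx", "cy" (pixels), "distortion" ([k1, k2, p1, p2, k3] as OpenCV has them; the pictures are not rectified), "extrinsics" (4x4, takes a point from world to camera coordinates). Camera axes: x right, y down, z forward; pixel columns grow to the right and rows downward; lengths in mm; the calibration is good to about 2 mm. A picture is of the moment at which its call begins. There is no depth.
- env.job_done(): hands the job in; it is judged then, once.
Trained networks look in a picture, given as the dict that the camera call returned (one of the last four; its "shot" number tells which), for a name from the list of things; names that differ only in an ending like _2 or _b are one class to them, and where a whole thing is asked for, a point or a joint stands for the part that bears it (a point fixed in the world has none). Each returns a list of dicts, best first, with "score" (0 to 1); they miss things now and then, are a little off and sometimes report something else, mostly with a low value. They report only what shows in the picture. A call takes as long as a camera call.
- eyes.boxes_of(name, picture): "centre" ([row, column] in pixels, amid what is visible of it).
- eyes.cut_out(name, picture): "mask" (384x512 bool, what is visible of it) and "centre" ([row, column] in pixels, amid what is visible of it).
- eyes.spot_point(name, picture): "centre" ([row, column] in pixels: a listed point, or the origin of a listed thing).
The state is a dict: "t": time; "joints": joint angles; "qvel": joint speeds; "tau": joint torques, N m; "eef_pos": TCP position; "tcp_rot": TCP orientation; "ft_force": force on the tool from outside, world axes, zero at the start; "moment": the same for the moment, N m; "opening": opening from 0.0 (shut) to 1.0 (fully open); "grip_force": force on a finger pad.
Only numpy, scipy, OpenCV 4.12 (cv2) and the standard library are available. Lean on these libraries where they do the work, as an engineer would, in place of code of your own. Each camera call takes 0.05 s, during which the arm holds its last target. There are 200 camera calls.

### The job

Nest the loose bowl upright inside the bowl that sits in the wooden keeper, setting it down rather than dropping it. Then slide the keeper's leg along its rail until its post is level with the little clip on the board's edge, and only there squeeze the sprung cam lever fully shut against the post. Finish while still pinching post and lever together, leg on the mark, and do not push the other things about.

Things in the scene. Friction and masses are not known exactly. Their poses are not given: they have to be found in the camera images.
- keeper: Bowl keeper: fixed dark wooden board, 110 (x) x 248 (y) x 14 mm thick. Its -y points roughly away from the robot, its x to the robot's left. Origin on the table under the rail's centre line. Centred 60 mm to -y of it a seat ring (6 mm high) in which a bowl stands; along the +y half, nearer the robot, an aluminium rail with the sliding leg.
- clip: Steel index clip 12 mm wide with a 14 mm high pin on the board's right (-x) edge, fixed: the length mark. Origin at table height, 56 mm to -x of the rail's centre line, axes parallel to the keeper's; the leg is on the mark when leg_post and clip have the same y along the keeper's y axis. Its place along the edge varies.
- leg (a joint): Travel of the leg on its rail (m), 0 to 0.09; grows as it slides in the keeper's -y, towards the bowls. Starts at 0 to 0.024, always 30 mm or more short of the mark. Friction about 2 N: stays where left. On it ride post, lever, a pointer towards the clip and a rubber pad (60 mm wide plate, faces 16 and 24 mm to -y of the post's centre, top 75 mm above the table).
- leg_post: Upright steel post of the leg, 14 (x) x 24 (y) mm, fixed to the leg, 38 to 125 mm above the table, 13 mm to +x of the rail's centre line. Origin at its foot, on its centre line, 38 mm above the table; axes parallel to the keeper's.
- lever (a joint): Travel of the black cam lever on the leg (m): 0 open, 0.014 fully shut; it slides in +x (keeper axes) towards the post. A spring pushes it open again: about 2 N when open, 6.5 N when shut.
- lever_tab: Upright black thumb tab of the lever, 10 (x) x 24 (y) mm, top 124 mm above the table. Open, its centre is 42 mm to -x of the post's centre (30 mm clear between); shut, 28 mm. Outer faces of post and tab are 54 mm apart open, 40 mm shut, same y. Origin on its centre line, 38.5 mm above the table; axes as the keeper's.
- bowl_low: Cream bowl, rim diameter 134 mm, 60 mm high, foot diameter 76 mm, wall 4 mm at the rim and about 10 mm 12 mm below it, leaning out about 30 degrees there (a pinch tilted so, tips 12 mm below the rim, holds it), loose in the keeper's seat ring (foot on the board, 14 mm above the table). Origin at the centre of its underside, z up.
- bowl_top: The same bowl, loose on the table to the right of the keeper; this one is to be nested into bowl_low. Origin at the centre of its underside, z up. Nested it stands about 25 mm higher than the lower bowl. Easily pinched by its rim from above. 0.28 kg.
- honey_jar: Bystander: honey jar with yellow lid, 64 x 64 x 87 mm, on the table left of the keeper; origin at the centre of its underside.
- spice_1: Bystander: spice jar, 41 x 41 x 105 mm, behind the two bowls; origin at the centre of its underside.
- black_caddy: Bystander: black tea caddy, 103 x 103 x 111 mm, further left; origin at the centre of its underside.
- mug_print: Bystander: printed mug, 80 x 115 x 102 mm, right of the loose bowl; origin at the centre of its underside.
- utensil_pot: Fixed grey pot at the back left of the keeper with kitchen tools standing in it, their tips up to 350 mm above the table and leaning out as far as 0.17 m right of the robot's middle: keep the gripper clear of it. Origin at the centre of its underside.

How it is judged (in metres and radians):
On the way, in this order (a step that is already met when the one before it is completed fails the run):
1. the loose bowl stands nested in the keeper's bowl, let go (horizontal distance between bowl_top and bowl_low below 0.014 m and z of bowl_top in the frame of bowl_low between 0.012 and 0.035 m and angle between bowl_top's own z axis and vertical below 0.22 rad and contact force between the fingers and bowl_top below 0.1 N), for 0.2 s.
2. the leg stands at the clip's mark with its lever still open (y of leg_post in the frame of clip between -0.005 and 0.005 m and value of joint lever below 0.006 m), for 0.1 s.
At the end, for the whole second after the job is handed in: Top bowl nested upright (centres within 14 mm, 12 to 35 mm higher), lower bowl still in its seat, leg post within 5 mm of the clip along the rail, lever shut to within 2.5 mm, and the fingers still pressing on both post and lever tab with over 1.5 N (all of step 1 and y of leg_post in the frame of clip between -0.005 and 0.005 m and z of bowl_low in the frame of keeper below 0.022 m and y of bowl_low in the frame of keeper between -0.072 and -0.048 m and x of bowl_low in the frame of keeper between -0.012 and 0.012 m and value of joint lever above 0.0115 m and contact force between the fingers and leg_post above 1.5 N and contact force between the fingers and lever_tab above 1.5 N and linear speed of bowl_top below 0.02 m/s); the arm keeps its last pose, push and grip.
It fails at once if the lever is pushed shut while the leg is away from the mark (value of joint lever above 0.008 m and (y of leg_post in the frame of clip above 0.008 m or y of leg_post in the frame of clip below -0.008 m)).
It fails at once if the bowl is dropped from above the other one (z of bowl_top in the frame of bowl_low above 0.055 m and horizontal distance between bowl_top and bowl_low below 0.09 m and contact force between the fingers and bowl_top below 0.05 N).
It fails at once if another thing is pushed about (distance of any of honey_jar, spice_1, black_caddy, mug_print from where it was at the start of the episode above 0.03 m).
It also fails if it takes over 56 s, if anything falls off the work surface, if the arm or the gripper's body presses on something with over 40 N, if the wrist force passes 120 N, or if a joint passes its speed limit or range.

## Working session

There is one attempt and no reset: what is moved stays moved. The work goes in short steps, Python scripts to look and compute and a shell command to move; the robot and the scene stay as the last step left them, time stands still between calls to the robot, and variables do not carry over. Pictures are saved under pics/ and viewed, at most 10 in all, crops included, and the job is handed in when it is done.

```bash
ls; mkdir -p pics
cat > h.py <<'E'
import numpy as np, cv2
from cell import env, eyes
def K(p): return np.array([[p['fx'],0,p['cx']],[0,p['fy'],p['cy']],[0,0,1.]])
def ray(p,rc):
    u=cv2.undistortPoints(np.array([[[rc[1],rc[0]]]],float),K(p),np.array(p['distortion'],float)).ravel()
    E=np.array(p['extrinsics']);R,t=E[:3,:3],E[:3,3]
    return -R.T@t, R.T@np.array([u[0],u[1],1])
def onz(p,rc,z):
    o,d=ray(p,rc); return o+d*(z-o[2])/d[2]
def tri(obs):
    A=np.zeros((3,3));b=np.zeros(3)
    for p,rc in obs:
        o,d=ray(p,rc);d=d/np.linalg.norm(d);M=np.eye(3)-np.outer(d,d);A+=M;b+=M@o
    x=np.linalg.solve(A,b)
    res=[np.linalg.norm((np.eye(3)-np.outer(d/np.linalg.norm(d),d/np.linalg.norm(d)))@(x-o)) for o,d in (ray(p,rc) for p,rc in obs)]
    return x,res
def proj(p,X):
    E=np.array(p['extrinsics']);r,_=cv2.Rodrigues(E[:3,:3])
    return cv2.projectPoints(np.array(X,float).reshape(-1,3),r,E[:3,3],K(p),np.array(p['distortion'],float))[0].reshape(-1,2)
def save(p,n): cv2.imwrite('pics/'+n,p['pixels'][:,:,::-1])
E
python3 - <<'E'
from h import *
P={n:eyes.read_camera(n) for n in ('scene','side','wrist')}
cv2.imwrite('pics/a.png',cv2.resize(np.hstack([P['scene']['pixels'],P['side']['pixels']])[:,:,::-1],(800,300),interpolation=cv2.INTER_AREA))
for n in ['keeper','clip','leg_post','lever_tab','bowl_low','bowl_top','honey_jar','spice_1','mug_print','utensil_pot']:
    obs=[]
    for c in P:
        r=eyes.spot_point(n,P[c])
        if r:
            print(n,c,[(np.round(q['centre']),round(q['score'],2)) for q in r[:2]])
            if r[0]['score']>.4: obs.append((P[c],r[0]['centre'])); print('   onz0',onz(P[c],r[0]['centre'],{'leg_post':38,'lever_tab':38.5,'bowl_low':14}.get(n,0)).round(1))
    if len(obs)>1: x,e=tri(obs);print('   tri',x.round(1),np.round(e,1))
s=env.state();print(s['eef_pos'],s['tcp_rot'],s['t'],env.pinch_z,s['ft_force'])
for c in P: 
  E=np.array(P[c]['extrinsics']);print(c,(-E[:3,:3].T@E[:3,3]).round())
E
```

```text
pics
keeper scene [(array([185., 164.]), 0.75), (array([206., 252.]), 0.57)]
   onz0 [414.9  23.8   0. ]
keeper side [(array([216., 265.]), 0.8), (array([210., 293.]), 0.24)]
   onz0 [ 488.8 -254.7    0. ]
   tri [403.5 -84.8  89.4] [62.6 62.6]
leg_post scene [(array([207., 226.]), 0.89)]
   onz0 [ 405.9 -251.    38. ]
bowl_low scene [(array([205., 317.]), 0.75), (array([192., 264.]), 0.56)]
   onz0 [ 607.3 -393.1   14. ]
bowl_low side [(array([209., 241.]), 0.6), (array([208., 292.]), 0.6)]
   onz0 [ 561.7 -252.5   14. ]
   tri [ 614.3 -360.6  -33.6] [38.6 38.6]
bowl_top scene [(array([238., 311.]), 0.95)]
   onz0 [ 484.5 -458.9    0. ]
bowl_top side [(array([178., 276.]), 0.71), (array([292., 261.]), 0.68)]
   onz0 [ 500.7 -474.2    0. ]
   tri [ 492.8 -459.5    2.9] [7.9 7.9]
honey_jar side [(array([256., 274.]), 0.94)]
   onz0 [421.6 -85.9   0. ]
spice_1 scene [(array([206., 315.]), 0.7), (array([208., 252.]), 0.53)]
   onz0 [ 616.4 -382.5    0. ]
spice_1 side [(array([289., 261.]), 0.23)]
mug_print scene [(array([279., 371.]), 0.83)]
   onz0 [ 446.8 -638.8    0. ]
mug_print side [(array([160., 298.]), 0.86)]
   onz0 [ 451.  -616.2    0. ]
mug_print wrist [(array([ 37., 365.]), 0.72)]
   onz0 [ 452.6 -638.9    0. ]
   tri [ 454.9 -637.5   -9.1] [2.6 3.2 3.6]
utensil_pot scene [(array([277., 368.]), 0.16)]
[ 241.5749788  -576.4410107   214.65715335] [3.14151041e+00 1.04137556e-05 3.96840824e-01] 1.65 -18.8 [-0.25062711  0.92634582  0.34366039]
scene [-185. -874.  541.]
side [257. 805. 833.]
wrist [ 314. -545.  383.]
```

View pics/a.png

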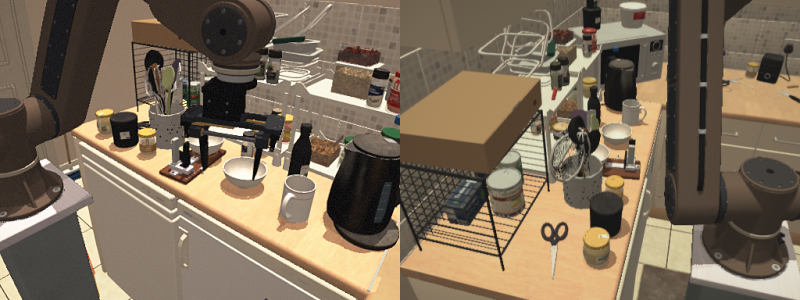

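```bash
python3 -m inch '[[[0.3,-0.2,-0.25],0,-1],[[0.3,-0.2,-0.25],0,-1],[[0.3,-0.2,-0.2],0,-1],[[0.3,-0.2,-0.2],0,-1],[[0.3,-0.2,-0.2],0,-1],[[0.3,-0.2,-0.2],0,-1],[[0.3,-0.2,-0.2],0,-1],[[0.3,-0.2,-0.1],0,-1],[[0,0,0],0,-1],[[0,0,0],0,-1]]'
cat > m.py <<'E'
from h import *
import sys
tag=sys.argv[1]
P={n:eyes.read_camera(n) for n in ('scene','side','wrist')}
cv2.imwrite('pics/%s.png'%tag,np.vstack([np.hstack([P['scene']['pixels'][100:300,100:500],cv2.resize(P['side']['pixels'][120:320,180:380],(400,200))[:, :]]),cv2.resize(P['wrist']['pixels'],(533,400))[:, :].copy() if 0 else np.pad(cv2.resize(P['wrist']['pixels'],(533,400)),((0,0),(0,267),(0,0)))])[:,:,::-1])
Z={'leg_post':38,'lever_tab':38.5,'bowl_low':14}
for n in ['keeper','clip','leg_post','lever_tab','bowl_low','bowl_top','honey_jar','spice_1']:
    obs=[]
    for c in P:
        for q in eyes.spot_point(n,P[c])[:2]:
            print(n,c,np.round(q['centre']),round(q['score'],2),onz(P[c],q['centre'],Z.get(n,0)).round(1))
s=env.state();print(s['eef_pos'],s['tcp_rot'],s['t'])
E=np.array(P['wrist']['extrinsics']);print((-E[:3,:3].T@E[:3,3]).round(),E[:3,:3].round(2))
E
python3 m.py b
```

```text
t: 2.9
eef_pos: [337.3, -432.3, 310.4]
tcp_rot: [-3.141, 0.0, 0.397]
ft_force: [-0.3, 0.8, -0.7]
opening: 1.004
grip_force: 0.0
keeper scene [209. 252.] 0.62 [ 488.8 -265.     0. ]
keeper side [215. 264.] 0.56 [ 491.7 -257.5    0. ]
keeper wrist [ 26. 188.] 0.77 [ 489.1 -258.1    0. ]
clip scene [223. 257.] 0.52 [ 447.8 -321.     0. ]
clip side [291. 263.] 0.25 [421.2  42.8   0. ]
clip wrist [ 60. 220.] 0.58 [ 462. -322.    0.]
leg_post scene [208. 223.] 0.7 [ 397.1 -250.9   38. ]
leg_post side [212. 296.] 0.56 [ 391.5 -248.5   38. ]
leg_post wrist [ 79. 163.] 0.65 [ 400.  -258.2   38. ]
lever_tab scene [215. 235.] 0.81 [ 392.8 -297.4   38.5]
lever_tab wrist [ 88. 187.] 0.71 [ 402.  -295.6   38.5]
bowl_low scene [193. 262.] 0.76 [ 555.4 -241.2   14. ]
bowl_low side [212. 240.] 0.87 [ 561.9 -233.5   14. ]
bowl_low side [291. 261.] 0.3 [423.9  58.1  14. ]
bowl_top scene [241. 308.] 0.89 [ 471.5 -461.1    0. ]
bowl_top side [180. 274.] 0.75 [ 505.  -457.2    0. ]
bowl_top wrist [ 74. 301.] 0.86 [ 493.5 -449.4   -0. ]
honey_jar scene [199. 190.] 0.97 [412.7 -99.2   0. ]
honey_jar side [259. 271.] 0.93 [427.7 -74.4   0. ]
honey_jar wrist [22. 74.] 0.89 [428.  -86.9   0. ]
spice_1 scene [202. 315.] 0.89 [ 638.8 -367.     0. ]
spice_1 scene [203. 192.] 0.5 [ 402.8 -120.8    0. ]
spice_1 side [209. 296.] 0.43 [ 404.1 -315.4    0. ]
[ 337.28180992 -432.24216552  310.67870114] [ 3.14146375e+00 -3.57847269e-05  3.96792698e-01] 4.25
[ 410. -401.  479.] [[ 0.39 -0.92 -0.  ]
 [-0.88 -0.37  0.28]
 [-0.26 -0.11 -0.96]]
```

View pics/b.png

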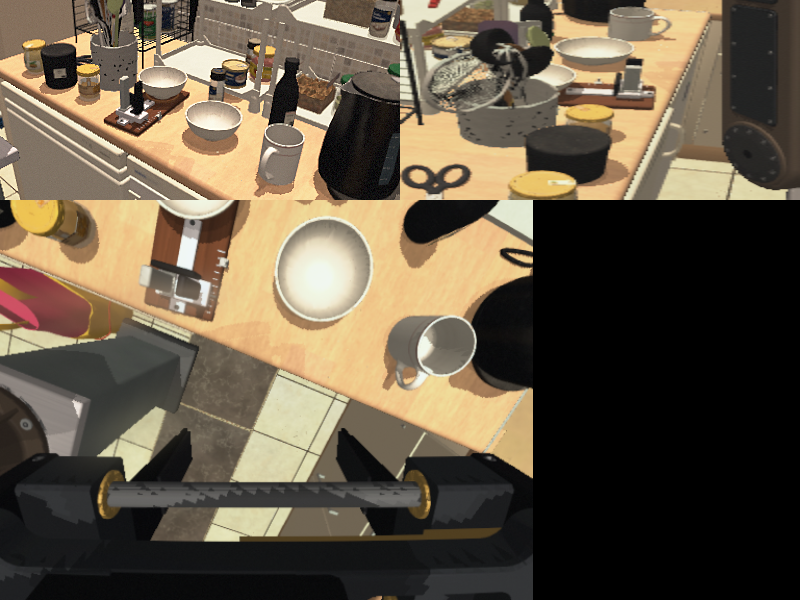

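```bash
python3 -m inch '[[[0.27,-0.06,0],0.5,-1],[[0.27,-0.06,0],0.5,-1],[[0.27,-0.06,0],0.5,-1],[[0.27,-0.06,0],0.5,-1],[[0.27,-0.06,0],0.5,-1],[[0.27,-0.06,0],0.5,-1],[[0.27,-0.06,0],0.5,-1],[[0.27,-0.06,0],0.5,-1],[[0.27,-0.06,0],0.55,-1],[[0,0,0],0,-1]]'
cat > m2.py <<'E'
from h import *
import sys
tag=sys.argv[1]
p=eyes.read_camera('wrist')
cv2.imwrite('pics/%s.png'%tag,cv2.resize(p['pixels'],(800,600))[:,:,::-1])
Z={'leg_post':38,'lever_tab':38.5,'bowl_low':14}
for n in ['keeper','clip','leg_post','lever_tab','bowl_low','bowl_top']:
    for q in eyes.spot_point(n,p)[:1]:
        print(n,np.round(q['centre']),round(q['score'],2),onz(p,q['centre'],Z.get(n,0)).round(1))
for n,zr in (('bowl_low',74),('bowl_top',60)):
    for q in eyes.cut_out(n,p)[:1]:
        m=q['mask'].astype(np.uint8); c=max(cv2.findContours(m,cv2.RETR_EXTERNAL,cv2.CHAIN_APPROX_NONE)[0],key=cv2.contourArea)[:,0]
        c=cv2.convexHull(c)[:,0] 
        X=np.array([onz(p,(v,u),zr)[:2] for u,v in c if 2<u<509 and 2<v<381],np.float32)
        (e,d,a)=cv2.fitEllipse(X); print(n,'rim',e,d,q['score'],m.sum(),cv2.minEnclosingCircle(X))
s=env.state();print(s['eef_pos'],s['tcp_rot'],s['t'],s['joints'])
E
python3 m2.py c
```

```text
t: 5.5
eef_pos: [472.0, -368.6, 310.4]
tcp_rot: [-3.141, 0.0, 0.001]
ft_force: [-0.1, 0.1, -0.6]
opening: 0.998
grip_force: 0.0
keeper [148. 190.] 0.81 [ 488.5 -257.9    0. ]
clip [163. 224.] 0.64 [ 462.7 -316.3    0. ]
leg_post [208. 186.] 0.83 [ 392.9 -254.1   38. ]
lever_tab [202. 209.] 0.58 [ 404.3 -294.3   38.5]
bowl_low [113. 183.] 0.76 [ 548.4 -253.4   14. ]
bowl_top [143. 302.] 0.9 [ 498.5 -451.5    0. ]
bowl_low rim (548.1907348632812, -250.60037231445312) (132.1954345703125, 133.62147521972656) 0.85 7066 ((547.9893188476562, -250.2882843017578), 67.16011810302734)
bowl_top rim (496.11004638671875, -452.7132568359375) (131.26577758789062, 132.87982177734375) 0.75 5956 ((496.25897216796875, -452.495361328125), 66.7070541381836)
[ 471.24108229 -369.08299856  310.76735886] [ 3.14136365e+00 -1.87987512e-04 -4.75863342e-04] 5.95 [-7.74725882e-01  3.73336404e-01  1.49170639e+00 -3.37383059e-05
  1.27625535e+00  7.96556120e-01]
```

View pics/c.png

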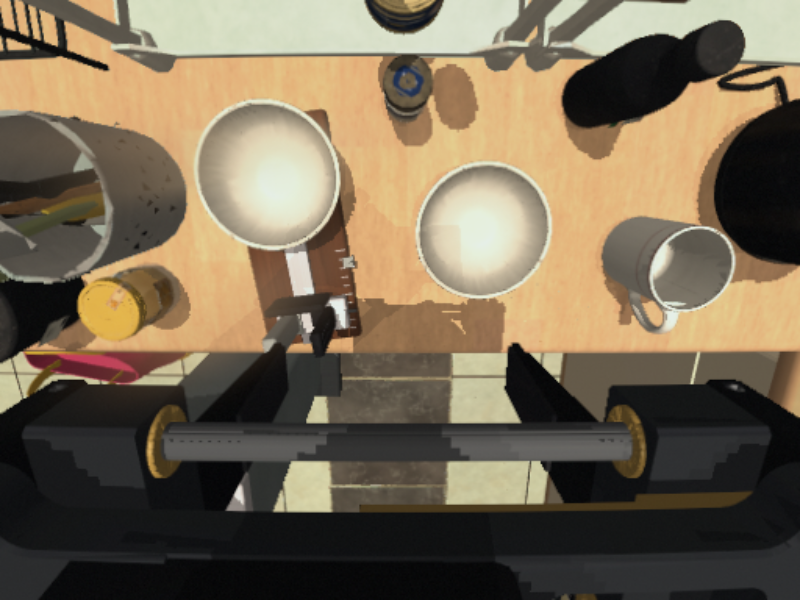

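```bash
python3 -m inch '[[[0.14,0.81,0],0,0],[[0.14,0.81,0],0,0],[[0.13,0.81,0],0,0],[[0,0,0.5],0,0],[[0,0,0.7],0,0],[[0,0,0.7],0,0],[[0,0,0.7],0,0],[[0,0,0.7],0,0],[[0,0,0.5],0,0],[[0,0,0],0,0]]'
```

```text
t: 7.2
eef_pos: [495.3, -514.0, 80.4]
tcp_rot: [-3.138, 0.003, -0.0]
ft_force: [0.1, 0.7, 0.6]
opening: 0.495
grip_force: 0.0
```

```bash
python3 -m inch '[[[0,0,0.27],0,0],[[0,0,0.27],0,0],[[0,0,0],0,0],[[0,0,0],0,1],[[0,0,0],0,1],[[0,0,0],0,1],[[0,0,0],0,1],[[0,0,0],0,1],[[0,0,-0.1],0,1],[[0,0,-0.2],0,1]]'
python3 - <<'E'
from h import *
p=eyes.read_camera('scene');q=eyes.read_camera('wrist')
cv2.imwrite('pics/d.png',np.hstack([cv2.resize(p['pixels'][150:300,240:390],(400,400)),cv2.resize(q['pixels'],(400,400))])[:,:,::-1])
s=env.state();print(s['eef_pos'],s['tcp_rot'],s['t'],s['opening'],s['grip_force'],s['ft_force'])
E
```

```text
t: 8.45
eef_pos: [495.8, -514.4, 68.3]
tcp_rot: [-3.141, 0.001, -0.0]
ft_force: [-0.5, 0.4, -0.3]
opening: 0.079
grip_force: 27.3
[ 496.42832336 -515.41978544   70.10843364] [ 3.13932432e+00 -1.35985164e-03 -7.08902896e-06] 8.55 0.07184920552467867 29.293566895939875 [-0.528765   -2.19805623  3.0840692 ]
```

View pics/d.png

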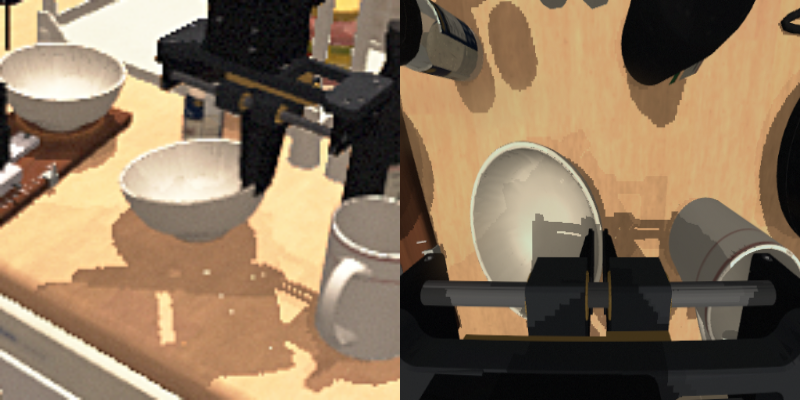

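```bash
python3 -m inch '[[[0,0,-0.3],0,1],[[0,0,-0.4],0,1],[[0,0,-0.4],0,1],[[0,0,-0.4],0,1],[[0,0,-0.3],0,1],[[0,-0.2,0],0,1],[[0,-0.3,0],0,1],[[0,-0.3,0],0,1],[[0,-0.2,0],0,1],[[0,0,0],0,1]]'
cat > m3.py <<'E'
from h import *
from scipy.optimize import least_squares
import sys
p=eyes.read_camera('scene');q=eyes.read_camera('wrist');r=eyes.read_camera('side')
s=env.state();t=s['eef_pos'];print(t,s['t'],s['opening'],s['grip_force'],s['ft_force'])
# rim circle fit: outer rim radius 67, centre c, tilt (a about x, b about y): match convex hull of projected rim+foot to mask
ang=np.linspace(0,2*np.pi,60,endpoint=False)
def model(v):
    R=cv2.Rodrigues(np.array([v[3],v[4],0.]))[0]
    L=np.vstack([np.c_[67*np.cos(ang),67*np.sin(ang),60+0*ang],np.c_[38*np.cos(ang),38*np.sin(ang),0*ang]])
    return L@R.T+v[:3]
C=[]
for nm,im in (('scene',p),('side',r)):
    c=sorted(eyes.cut_out('bowl_top',im),key=lambda k:-k['score'])
    for k in c[:2]: print(nm,k['score'],k['mask'].sum(),np.round(k['centre']))
    if c: C.append((im,c[0]['mask']))
def bb(P): return np.array([P[:,0].min(),P[:,0].max(),P[:,1].max(),(P@[.7,.7]).max(),(P@[-.7,.7]).max(),(P@[-.7,-.7]).max(),(P@[-.95,.3]).max(),(P@[-.95,-.3]).max()])
def f(v):
    e=[]
    for im,m in C:
        y,x=np.nonzero(m); e.append(bb(np.c_[x,y].astype(float))-bb(proj(im,model(v))))
    return np.concatenate(e+[np.array([v[4]*3])])
g0=[t[0],t[1]+62,t[2]-48,-.1,0]
o=least_squares(f,g0,loss='soft_l1');print(o.x.round(3),o.cost);
o2=least_squares(lambda v:f(np.r_[t[0],v[:2],v[2],0]),[g0[1],g0[2],-.1],loss='soft_l1');print('x fixed',o2.x.round(3),o2.cost)
a=p['pixels'].copy()
for im,a,n in ((p,p['pixels'].copy(),'s'),(q,q['pixels'].copy(),'w')):
    for u,v in proj(im,model(o.x)): cv2.circle(a,(int(u),int(v)),0,(255,0,0),-1)
    if n=='s': u,v=proj(p,[t])[0].astype(int); A=cv2.resize(a[max(v-75,0):v+75,u-75:u+75],(400,400))
    else: B=cv2.resize(a,(400,400))
cv2.imwrite('pics/%s.png'%sys.argv[1],np.hstack([A,B])[:,:,::-1])
E
python3 m3.py e
```

```text
t: 9.8
eef_pos: [496.3, -453.7, 176.3]
tcp_rot: [-3.141, 0.0, 0.001]
ft_force: [0.4, -0.4, -3.8]
opening: 0.066
grip_force: 30.4
[ 496.12237201 -455.13759219  176.2501043 ] 9.95 0.06621775613506471 30.177737615510978 [ 0.90589853  0.07504323 -2.78848415]
scene 0.57 1144 [188. 301.]
side 0.8 1294 [152. 275.]
[ 5.01511e+02 -4.39261e+02  1.06957e+02 -7.50000e-01 -1.48000e-01] 2.8859832468429536
x fixed [-443.764  109.162   -0.849] 4.675062067333575
```

View pics/e.png

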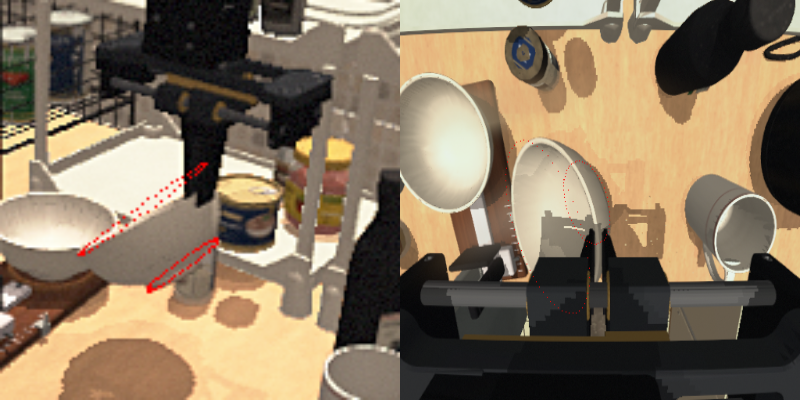

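```bash
python3 -m inch '[[[0,0,-0.2],0,1],[[0,0,-0.2],0,1],[[0.1,-0.2,0],0,1],[[0.12,-0.35,0],0,1],[[0.13,-0.35,0],0,1],[[0.13,-0.4,0],0,1],[[0.13,-0.4,0],0,1],[[0.13,-0.35,0],0,1],[[0.13,-0.3,0],0,1],[[0,0,0],0,1]]'; sed -i "s/^o=least/o=None\nprint('low',[ (k['score'],k['mask'].sum(),np.round(k['centre'])) for k in eyes.cut_out('bowl_low',q)])\no=least/" m3.py; python3 m3.py f
```

```text
t: 11.3
eef_pos: [549.0, -312.4, 200.3]
tcp_rot: [3.142, -0.0, 0.001]
ft_force: [-0.7, 0.3, -2.3]
opening: 0.066
grip_force: 30.5
[ 548.20457921 -314.19775814  200.19133076] 11.45 0.06491150813154405 30.125831341179037 [-0.53580801 -0.79154825 -3.01602088]
scene 0.85 894 [157. 270.]
side 0.76 501 [163. 261.]
low [(0.96, np.int64(1349), array([135., 198.]))]
[ 5.23691e+02 -2.65094e+02  1.27370e+02  7.46000e-01 -2.95000e-01] 90.04578600295768
x fixed [-302.299  129.043   -0.739] 107.84451192474307
```

View pics/f.png

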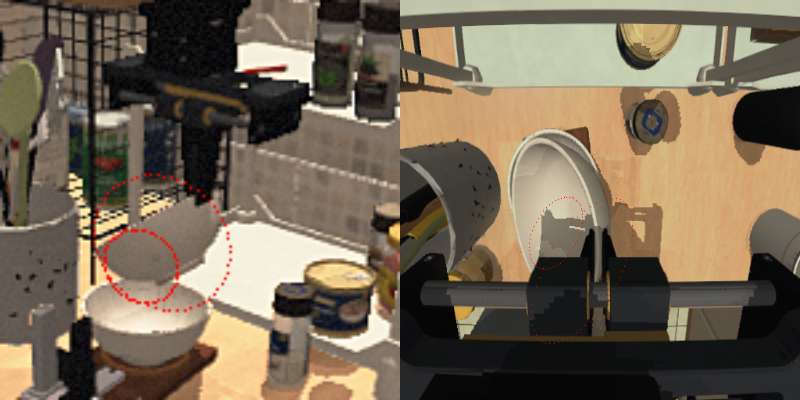

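```bash
python3 -m inch '[[[0,0,0.1],0,1],[[0,0,0.2],0,1],[[0,0,0.2],0,1],[[0,0,0.2],0,1],[[0,0,0.2],0,1],[[0,0,0.1],0,1],[[0,0,0.1],0,1],[[0,0,0.05],0,1],[[0,0,0],0,1],[[0,0,0],0,1]]'
```

```text
t: 12.85
eef_pos: [548.9, -314.4, 132.4]
tcp_rot: [3.14, -0.002, -0.0]
ft_force: [-1.2, -1.4, 5.3]
opening: 0.064
grip_force: 30.0
```

```bash
python3 -m inch '[[[0,0,0.05],0,1],[[0,0,0.05],0,1],[[0,0,0.05],0,1],[[0,0,0.05],0,1],[[0,0,0],0,1],[[0,0,0],0,1],[[0,0,0],0,1],[[0,0,0],0,1],[[0,0,0],0,1],[[0,0,0],0,1]]'
```

```text
t: 14.1
eef_pos: [553.3, -320.4, 127.5]
tcp_rot: [3.125, -0.017, -0.0]
ft_force: [0.6, -17.6, 44.7]
opening: 0.065
grip_force: 34.2
```

```bash
python3 -m inch '[[[0,0,-0.05],0,1],[[0,0,-0.05],0,1],[[0,0,-0.05],0,1],[[0,0,0],0,1],[[0,0,0],0,1],[[0,0,0],0,1],[[0,0,0],0,1],[[0,0,0],0,1],[[0,0,0],0,1],[[0,0,0],0,1]]'
python3 - <<'E'
from h import *
p=eyes.read_camera('scene');q=eyes.read_camera('wrist');r=eyes.read_camera('side')
t=env.state()['eef_pos'];A=[]
print(t)
for im in (p,r):
    u,v=proj(im,[t])[0].astype(int); A.append(cv2.resize(im['pixels'][max(v-50,0):v+50,u-50:u+50],(400,400),interpolation=cv2.INTER_CUBIC))
cv2.imwrite('pics/g.png',np.hstack(A)[:,:,::-1])
E
```

```text
t: 15.35
eef_pos: [549.8, -315.3, 130.4]
tcp_rot: [3.137, -0.005, -0.0]
ft_force: [1.4, -4.6, 11.1]
opening: 0.061
grip_force: 31.2
[ 549.77192586 -315.31501301  130.4344543 ]
```

View pics/g.png

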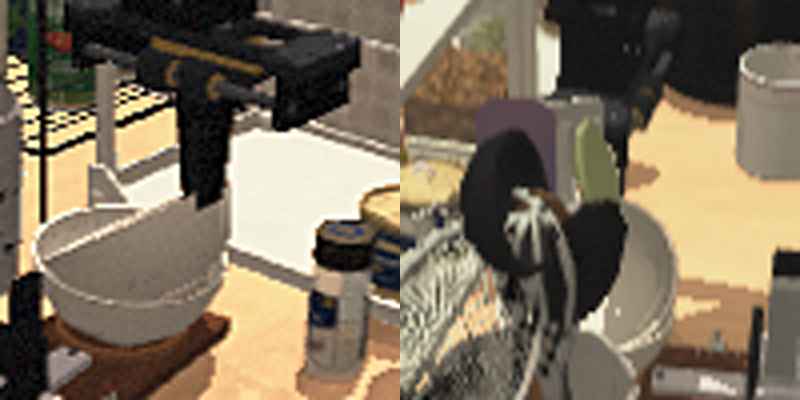

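```bash
python3 -m inch '[[[0,0,0],0,0.85],[[0,0,0],0,0.7],[[0,0,0],0,0.5],[[0,0,0],0,0.3],[[0,0,0],0,0.2],[[0,0,0],0,0.2],[[0,0,-0.1],0,0.2],[[0,0,-0.3],0,0.2],[[0,0.3,-0.3],0,0.2],[[0,0.3,0],0,0.2]]'
cat > m4.py <<'E'
from h import *
p=eyes.read_camera('scene');q=eyes.read_camera('wrist')
s=env.state();t=s['eef_pos'];print(t,s['t'],s['ft_force'])
for n in ('bowl_top','bowl_low'):
    for k in eyes.cut_out(n,q)[:2]:
        c=cv2.findContours(k['mask'].astype(np.uint8),cv2.RETR_EXTERNAL,cv2.CHAIN_APPROX_NONE)[0];c=max(c,key=cv2.contourArea)[:,0]
        c=cv2.convexHull(c)[:,0]
        for z in (99,74):
            X=np.array([onz(q,(v,u),z)[:2] for u,v in c if 2<u<509 and 2<v<381],np.float32)
            print(n,round(k['score'],2),k['mask'].sum(),z,cv2.fitEllipse(X),cv2.minEnclosingCircle(X))
for n in ('bowl_top','bowl_low'): print(n,[(np.round(k['centre']),round(k['score'],2),k['mask'].sum()) for k in eyes.cut_out(n,p)[:2]])
u,v=proj(p,[[548,-250,60]])[0].astype(int)
import sys
cv2.imwrite('pics/%s.png'%sys.argv[1],np.hstack([cv2.resize(p['pixels'][v-50:v+50,u-50:u+50],(350,400),interpolation=cv2.INTER_CUBIC),cv2.resize(q['pixels'],(450,400))])[:,:,::-1])
E
python3 m4.py i
```

```text
t: 16.75
eef_pos: [549.0, -350.8, 172.7]
tcp_rot: [3.139, -0.003, 0.0]
ft_force: [0.7, 0.8, -0.7]
opening: 0.398
grip_force: 0.0
[ 548.07857364 -351.39889659  170.36115184] 16.85 [-0.18131183  0.8771457  -0.66426973]
bowl_top 0.64 9998 99 ((553.0584106445312, -267.2749938964844), (93.85834503173828, 126.66865539550781), 99.0009536743164) ((555.748046875, -266.9622497558594), 62.06439208984375)
bowl_top 0.64 9998 74 ((545.384521484375, -258.4519348144531), (103.59292602539062, 139.8061981201172), 99.00094604492188) ((548.3531494140625, -258.1068115234375), 68.50135803222656)
bowl_low 0.6 2868 99 ((557.1453857421875, -251.22044372558594), (101.69157409667969, 113.0249252319336), 85.65438079833984) ((557.7926635742188, -235.03024291992188), 53.94459915161133)
bowl_low 0.6 2868 74 ((549.8953247070312, -240.7322998046875), (112.23860931396484, 124.74739074707031), 85.65445709228516) ((550.6097412109375, -222.86288452148438), 59.53950119018555)
bowl_top [(array([178., 269.]), 0.62, np.int64(855))]
bowl_low [(array([189., 264.]), 0.8, np.int64(529))]
```

View pics/i.png

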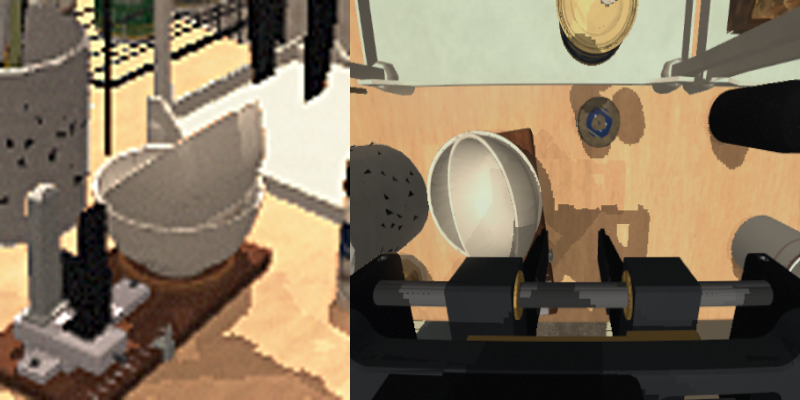

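Run:
```python
from h import *
q=eyes.read_camera('wrist');p=eyes.read_camera('scene')
for z in (130,140,150): print(z,onz(q,(182,216),z).round(1))
print(onz(q,(182,111),75).round(1))
u,v=proj(p,[[548,-250,60]])[0].astype(int)
# scene crop 350x400 of 100x100: right rim tip at (258,112), left rim low end ~(105,195)
rc=lambda x,y:(v-50+y/4.0,u-50+x/3.5)
print(tri([(q,(182,216)),(p,rc(258,112))]))
for x in (548,540):
    o,d=ray(p,rc(258,112));print(o+d*(x-o[0])/d[0])
```

```text
130 [ 573.7 -320.   130. ]
140 [ 576.3 -321.4  140. ]
150 [ 578.8 -322.8  150. ]
[ 559.7 -207.3   75. ]
(array([ 571.6040792 , -315.32357655,  135.43687107]), [np.float64(6.264568612125107), np.float64(6.2645686121250765)])
[ 548.         -325.44208291  147.95814247]
[ 540.         -331.42774386  152.24448088]
```

```bash
python3 -m inch '[[[0,-0.2,0],0,1],[[0,-0.32,0],0,1],[[0.03,0,0],0,1],[[0,0,0],0,1],[[0,0,0.15],0,1],[[0,0,0.2],0,1],[[0,0,0.1],0,1],[[0,0,0.1],0,1],[[0,0,0.05],0,1],[[0,0,0],0,1]]'
```

```text
t: 18.4
eef_pos: [550.1, -318.6, 134.1]
tcp_rot: [-3.142, 0.0, -0.0]
ft_force: [0.3, 0.3, -0.2]
opening: 0.004
grip_force: 0.0
```

```bash
python3 -m inch '[[[0,0,0.07],0,1],[[0,0,0.07],0,1],[[0,0,0.07],0,1],[[0,0,0.07],0,1],[[0,0,0.05],0,1],[[0,0,0.05],0,1],[[0,0,0],0,1],[[0,0,0],0,1],[[0,0,0],0,1],[[0,0,0],0,1]]'
```

```text
t: 19.65
eef_pos: [550.3, -318.9, 111.8]
tcp_rot: [3.141, -0.001, -0.0]
ft_force: [0.5, -4.2, 4.7]
opening: 0.0
grip_force: 3.3
```

```bash
python3 -m inch '[[[0,0,0.05],0,1],[[0,0,0.05],0,1],[[0,0,0.05],0,1],[[0,0,0],0,1],[[0,0,0],0,1],[[0,0,0],0,1],[[0,0,0],0,1],[[0,0,0],0,1],[[0,0,0],0,1],[[0,0,0],0,1]]'
python3 - <<'E'
from h import *
p=eyes.read_camera('scene');q=eyes.read_camera('wrist')
for n in ('bowl_top','bowl_low'):
  for c,im in (('s',p),('w',q)):
    for k in eyes.cut_out(n,im)[:1]:
        y,x=np.nonzero(k['mask']);print(n,c,round(k['score'],2),len(x),x.min(),x.max(),y.min(),y.max())
E=[[548+67*np.cos(a),-250.4+67*np.sin(a),99] for a in np.linspace(0,6.28,40)]
for im in(p,q):
  u=proj(im,E);print('expected upright top rim',u.min(0).round(),u.max(0).round())
E
```

```text
t: 20.9
eef_pos: [550.3, -318.9, 102.7]
tcp_rot: [3.141, -0.001, -0.0]
ft_force: [0.5, -6.1, 5.3]
opening: 0.005
grip_force: 3.0
bowl_top s 0.8 701 241 280 158 185
bowl_top w 0.83 13872 109 245 136 321
bowl_low s 0.62 533 238 286 167 198
bowl_low w 0.56 4508 79 249 131 269
expected upright top rim [238. 157.] [288. 178.]
expected upright top rim [ 57. 135.] [251. 315.]
```

```bash
python3 m4.py j >/dev/null
```

```text
(no output)
```

View pics/j.png

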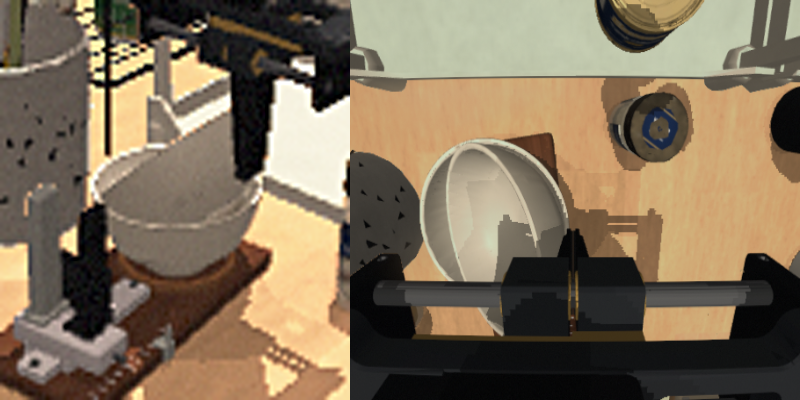

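```bash
cat > fit.py <<'E'
from h import *
from scipy.optimize import least_squares
q=eyes.read_camera('wrist')
pts=np.array([(448,190),(454,165),(466,148),(510,145),(540,165),(556,190),(565,218),(450,215),(456,240),(470,268),(490,302)],float)
px=np.c_[(pts[:,0]-350)*512/450,pts[:,1]*.96]
# refine drawing-free: fit rim circle
a=np.linspace(0,2*np.pi,361)
def rim(v): 
    R=cv2.Rodrigues(np.array([v[3],v[4],0.]))[0]; return np.c_[66*np.cos(a),66*np.sin(a),0*a]@R.T+v[:3]
def f(v):
    u=proj(q,rim(v)); d=u[None]-px[:,None]; i=(d**2).sum(2).argmin(1)
    return np.r_[d[np.arange(len(px)),i].ravel(),(v[0]-549)/4]
for s in (.6,-.6):
    o=least_squares(f,[548,-260,110,s,0]);r=rim(o.x);print(o.x.round(2),o.cost,'high',r[r[:,2].argmax()].round(1),'low',r[r[:,2].argmin()].round(1))
print(np.array(env.state()['eef_pos']).round(1))
E
python3 fit.py
```

```text
[ 556.78 -275.88   74.75    1.01    0.67] 20.396962466013505 high [ 543.7 -257.   136.6] low [ 569.9 -294.8   12.9]
[ 5.5088e+02 -2.6647e+02  1.0218e+02 -5.4000e-01 -9.0000e-02] 17.07391237827224 high [ 559.7 -322.3  136.3] low [ 542.1 -210.6   68.1]
[ 550.2 -318.9  102.7]
```

```bash
python3 -m inch '[[[0,0.05,-0.3],0,1],[[0,0,-0.3],0,1],[[0,0,-0.2],0,1],[[0,-0.1,0],0,1],[[0,-0.08,0],0,1],[[0,0,0.08],0,1],[[0,0,0.08],0,1],[[0,0,0.06],0,1],[[0,0,0.06],0,1],[[0,0,0],0,1]]'
```

```text
t: 22.8
eef_pos: [550.5, -311.7, 134.0]
tcp_rot: [3.14, -0.001, -0.001]
ft_force: [0.2, -2.9, 4.2]
opening: 0.005
grip_force: 2.4
```

```bash
python3 -m inch '[[[0,0,-0.15],0,1],[[0,-0.07,0],0,1],[[0,0,0],0,1],[[0,0,0.1],0,1],[[0,0,0.05],0,1],[[0,0,0.05],0,1],[[0,0,0.05],0,1],[[0,0,0],0,1],[[0,0,0],0,1],[[0,0,0],0,1]]'
```

```text
t: 24.05
eef_pos: [555.2, -314.0, 137.5]
tcp_rot: [3.123, -0.018, 0.0]
ft_force: [-4.0, -21.2, 61.9]
opening: 0.006
grip_force: 30.9
```

```bash
python3 -m inch '[[[0,0,-0.3],0,1],[[0,0,-0.25],0,0.4],[[0,0.07,0],0,0.4],[[0,0,0],0,0.4],[[0,0,0.3],0,0.4],[[0,0,0.3],0,0.4],[[0,0,0],0,0.4],[[0,0,0],0,1],[[0,0,0],0,1],[[0,0,0],0,1]]'
```

```text
t: 25.3
eef_pos: [550.1, -310.7, 124.9]
tcp_rot: [3.141, -0.0, -0.0]
ft_force: [-0.3, 0.6, -1.7]
opening: 0.094
grip_force: 27.7
```

```bash
python3 -m inch '[[[0,0,0],0,1],[[0,0,-0.15],0,1],[[0,0,-0.2],0,1],[[0,0,-0.15],0,1],[[0,-0.15,0],0,1],[[0,-0.15,0],0,1],[[0,-0.08,0],0,1],[[0,0,0.1],0,1],[[0,0,0.05],0,1],[[0,0,0],0,1]]';  python3 - <<'E'
from h import *
q=eyes.read_camera('scene');k=eyes.cut_out('bowl_top',q)[0];y,x=np.nonzero(k['mask']);print(len(x),k['score'],x.min(),x.max(),y.min(),y.max())
s=env.state();print(s['eef_pos'],s['ft_force'])
a=np.linspace(0,6.28,60)
t=s['eef_pos']
for th in(.4,.55,.7):
  R=cv2.Rodrigues(np.array([-th,0,0]))[0]
  L=np.vstack([np.c_[67*np.cos(a),67*np.sin(a),60+0*a],np.c_[38*np.cos(a),38*np.sin(a),0*a]])-[0,-62,53]
  u=proj(q,L@R.T+np.array([t[0],t[1],t[2]+5]));print(th,u.min(0).round(),u.max(0).round(), (R@[0,62,-53]+np.array([t[0],t[1],t[2]+5])-[548,-250.4,14]).round(1))
E
```

```text
t: 26.55
eef_pos: [550.0, -288.1, 145.1]
tcp_rot: [-3.141, 0.001, -0.0]
ft_force: [1.3, -0.5, -2.7]
opening: 0.094
grip_force: 28.0
835 0.7 238 282 151 181
[ 550.10931188 -288.12945038  145.52553315] [-0.04287728 -0.83785938 -2.10699456]
0.4 [233. 146.] [281. 179.] [ 2.1 -1.3 63.6]
0.55 [235. 147.] [281. 183.] [  2.1 -12.6  58.9]
0.7 [237. 148.] [283. 186.] [  2.1 -24.5  56. ]
```

```bash
python3 -m inch '[[[0,0,0.04],0,1],[[0,0,0.04],0,1],[[0,0,0.04],0,1],[[0,0,0.04],0,1],[[0,0,0.04],0,1],[[0,0,0],0,1],[[0,0,0],0,1],[[0,0,0],0,1],[[0,0,0],0,1],[[0,0,0],0,1]]'
```

```text
t: 27.9
eef_pos: [550.1, -288.0, 133.7]
tcp_rot: [3.141, -0.0, -0.0]
ft_force: [0.2, -0.5, -1.1]
opening: 0.093
grip_force: 27.6
```

```bash
python3 -m inch '[[[0,0,0.05],0,1],[[0,0,0.05],0,1],[[0,0,0.05],0,1],[[0,0,0.05],0,1],[[0,0,0.05],0,1],[[0,0,0.05],0,1],[[0,0,0],0,1],[[0,0,0],0,1],[[0,0,0],0,1],[[0,0,0],0,1]]'
```

```text
t: 29.15
eef_pos: [553.3, -292.7, 120.3]
tcp_rot: [3.131, -0.011, -0.0]
ft_force: [0.2, -15.9, 25.1]
opening: 0.096
grip_force: 31.9
```

```bash
python3 -m inch '[[[0,0,-0.05],0,1],[[0,0,0],0,0.8],[[0,0,0],0,0.6],[[0,0,0],0,0.5],[[0,0,0],0,0.5],[[0,0,-0.3],0,0.5],[[0,0.1,-0.4],0,0.5],[[0,0.4,0],0,1],[[0,0.4,0],0,1],[[0,0.2,0],0,1]]'; python3 m4.py k
```

```text
t: 30.4
eef_pos: [549.5, -355.8, 159.6]
tcp_rot: [-3.141, 0.001, -0.002]
ft_force: [0.3, 0.5, -1.0]
opening: 0.018
grip_force: 0.0
[ 549.55776172 -355.4001074   159.58065882] 30.5 [-0.5348325   0.53000264 -0.03238394]
bowl_top 0.95 13685 99 ((549.893798828125, -261.4283447265625), (110.81813049316406, 133.85275268554688), 102.50574493408203) ((548.3087768554688, -258.1757507324219), 67.51721954345703)
bowl_top 0.95 13685 74 ((541.3041381835938, -251.0145263671875), (122.91763305664062, 148.4672393798828), 102.50572967529297) ((539.5459594726562, -247.40692138671875), 74.88907623291016)
bowl_low 0.86 1178 99 ((558.1275634765625, -266.3922424316406), (112.32860565185547, 117.0460433959961), 119.87190246582031) ((571.3397216796875, -284.70428466796875), 53.459102630615234)
bowl_low 0.86 1178 74 ((550.43701171875, -256.5205383300781), (124.59259796142578, 129.82537841796875), 119.87237548828125) ((565.091552734375, -276.8318176269531), 59.295936584472656)
bowl_top []
bowl_low [(array([187., 267.]), 0.89, np.int64(531))]
```

View pics/k.png

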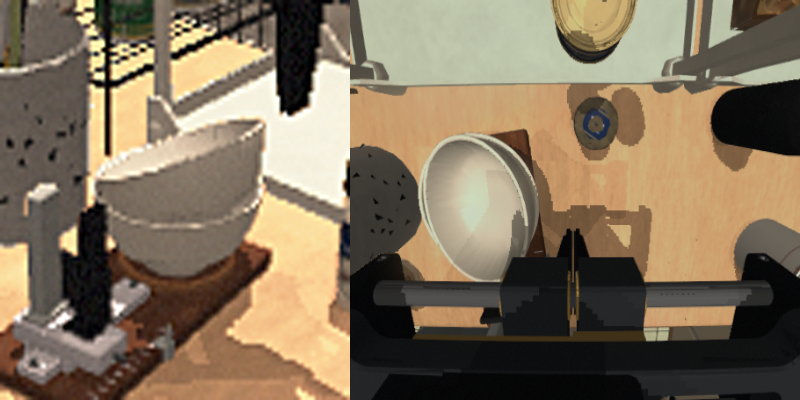

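```bash
python3 -m inch '[[[0,-0.4,0],0,1],[[0,-0.36,0],0,1],[[0,0,0.2],0,1],[[0,0,0.2],0,1],[[0,0,0.1],0,1],[[0,0,0.1],0,1],[[0,0,0.05],0,1],[[0,0,0.05],0,1],[[0,0,0.05],0,1],[[0,0,0],0,1]]'
```

```text
t: 31.95
eef_pos: [551.3, -310.3, 117.2]
tcp_rot: [3.138, -0.004, -0.001]
ft_force: [0.8, -4.7, 6.5]
opening: 0.006
grip_force: 3.6
```

```bash
python3 -m inch '[[[0,0.02,0.05],0,1],[[0,0.02,0.05],0,1],[[0,0.02,0.05],0,1],[[0,0.01,0.05],0,1],[[0,0,0.05],0,1],[[0,0,0],0,1],[[0,0,0],0,1],[[0,0,0],0,1],[[0,0,0],0,1],[[0,0,0],0,1]]'; python3 m4.py l
```

```text
t: 33.2
eef_pos: [550.0, -312.4, 100.5]
tcp_rot: [-3.141, 0.0, -0.0]
ft_force: [0.0, 1.1, 1.7]
opening: 0.006
grip_force: 0.5
[ 550.06968792 -312.48381347  100.56987193] 33.3 [-0.56503574  0.74794116  0.99349508]
bowl_top 0.75 19700 99 ((564.0208740234375, -250.6301727294922), (98.30059051513672, 128.76805114746094), 12.580124855041504) ((552.756103515625, -254.50888061523438), 64.56370544433594)
bowl_top 0.75 19700 74 ((554.471435546875, -241.54428100585938), (112.7509536743164, 147.69715881347656), 12.58012866973877) ((541.55078125, -245.99317932128906), 74.05467224121094)
bowl_low 0.9 549 99 ((582.5897827148438, -277.1231384277344), (56.38356399536133, 83.9781494140625), 143.7405242919922) ((595.9090576171875, -285.420654296875), 34.83833694458008)
bowl_low 0.9 549 74 ((575.7694702148438, -271.9313659667969), (64.6733169555664, 96.32382202148438), 143.74050903320312) ((591.0472412109375, -281.4490051269531), 39.95962905883789)
bowl_low 0.63 1192 99 ((655.436767578125, -343.22003173828125), (41.08386993408203, 110.22740173339844), 0.0) ((606.66650390625, -287.4492492675781), 19.419294357299805)
bowl_low 0.63 1192 74 ((659.3218383789062, -347.7413330078125), (47.12092590332031, 126.42040252685547), 0.0) ((603.3861083984375, -283.77581787109375), 22.273944854736328)
bowl_top [(array([176., 262.]), 0.96, np.int64(1049)), (array([198., 238.]), 0.66, np.int64(304))]
bowl_low [(array([189., 266.]), 0.96, np.int64(494))]
```

```bash
python3 -m inch '[[[0,0,-0.5],0,1],[[0,0,-0.6],0,1],[[-0.2,0,-0.6],-0.26,0.4],[[-0.3,-0.06,0],-0.3,0.4],[[-0.3,-0.06,0],-0.3,0.4],[[-0.3,-0.06,0],-0.3,0.4],[[-0.3,-0.06,0],-0.3,0.4],[[-0.3,-0.06,0],0,0.4],[[-0.1,0,0],0,0.4],[[0,0,0],0,0.4]]'
cat > m5.py <<'E'
from h import *
P={n:eyes.read_camera(n) for n in ('wrist','scene')}
Z={'leg_post':38,'lever_tab':38.5,'bowl_low':14}
for n in ['keeper','clip','leg_post','lever_tab']:
    o=[]
    for c in P:
        for k in eyes.spot_point(n,P[c])[:1]:
            o.append((P[c],k['centre']));print(n,c,np.round(k['centre']),round(k['score'],2),onz(P[c],k['centre'],Z.get(n,0)).round(1))
    if len(o)==2: x,e=tri(o);print('   tri',x.round(1),np.round(e,1))
q=P['wrist']
for k in eyes.cut_out('bowl_top',q)[:1]:
    c=max(cv2.findContours(k['mask'].astype(np.uint8),cv2.RETR_EXTERNAL,cv2.CHAIN_APPROX_NONE)[0],key=cv2.contourArea)[:,0];c=cv2.convexHull(c)[:,0]
    X=np.array([onz(q,(v,u),99)[:2] for u,v in c if 2<u<509 and 2<v<381],np.float32);print('top rim',cv2.fitEllipse(X),cv2.minEnclosingCircle(X))
s=env.state();print(np.round(s['eef_pos'],1),np.round(s['tcp_rot'],3),s['t'],s['opening'])
for n in P: save(P[n],'z_%s.png'%n)
E
python3 m5.py
```

```text
t: 34.75
eef_pos: [441.3, -302.4, 202.8]
tcp_rot: [3.141, -0.0, 0.127]
ft_force: [0.7, -0.2, -0.5]
opening: 0.301
grip_force: 0.0
keeper wrist [160. 266.] 0.63 [ 458.7 -317.9    0. ]
keeper scene [211. 250.] 0.94 [ 479.6 -267.3    0. ]
   tri [ 454.8 -306.7   26.1] [12.4 12.4]
clip wrist [159. 267.] 0.57 [ 459.4 -318.3    0. ]
clip scene [221. 256.] 0.6 [ 451.2 -312.9    0. ]
   tri [ 456.1 -314.8   -1.8] [4.7 4.7]
leg_post wrist [206. 212.] 0.69 [ 396.7 -254.9   38. ]
leg_post scene [208. 225.] 0.84 [ 400.  -255.5   38. ]
   tri [ 398.  -256.    39.5] [1.1 1.1]
lever_tab wrist [205. 246.] 0.61 [ 404.1 -297.7   38.5]
lever_tab scene [213. 241.] 0.82 [ 410.9 -299.8   38.5]
   tri [ 406.9 -299.9   41.1] [2.8 2.8]
top rim ((548.0470581054688, -252.61083984375), (131.03875732421875, 133.26168823242188), 76.18470764160156) ((547.89013671875, -252.58692932128906), 66.5685806274414)
[ 441.2 -302.   202.6] [3.142 0.    0.127] 35.3 0.29817441446898796
```

```bash
python3 -m inch '[[[-0.3,-0.43,0],0,0.4],[[-0.31,-0.43,0],0,0.4],[[0,0,0.4],0,0.4],[[0,0,0.6],0,0.4],[[0,0,0.6],0,0.4],[[0,0,0.28],0,0.4],[[0,0,0],0,0.4],[[0,0,0],0,1],[[0,0,0],0,1],[[0,0,0],0,1]]'
```

```text
t: 36.55
eef_pos: [398.7, -256.0, 90.7]
tcp_rot: [3.14, -0.001, 0.127]
ft_force: [-0.5, -1.9, 6.2]
opening: 0.15
grip_force: 30.0
```

```bash
python3 -m inch '[[[0.1,0,0],0,1],[[0.15,0,0],0,1],[[0.2,0,0],0,1],[[0.2,0,0],0,1],[[0.15,0,0],0,1],[[0.07,0,0],0,1],[[0,0,0],0,1],[[0,0,0],0,1],[[0,0,0],0,1],[[0,0,0],0,1]]'; cp m5.py m6.py; python3 m6.py
```

```text
t: 37.8
eef_pos: [450.8, -249.2, 90.7]
tcp_rot: [3.14, -0.002, 0.127]
ft_force: [2.2, -0.1, 5.1]
opening: 0.146
grip_force: 30.0
keeper scene [209. 253.] 0.76 [ 490.2 -266.6    0. ]
clip wrist [194. 324.] 0.5 [ 459.7 -318.5    0. ]
clip scene [222. 259.] 0.46 [ 453.5 -322.4    0. ]
   tri [ 458.3 -319.1   -3.6] [0.7 0.7]
leg_post wrist [210. 253.] 0.81 [ 448.4 -248.9   38. ]
leg_post scene [203. 238.] 0.64 [ 441.  -261.7   38. ]
   tri [ 447.9 -251.2   31.7] [2.7 2.7]
lever_tab wrist [209. 302.] 0.72 [ 454.5 -290.5   38.5]
lever_tab scene [207. 249.] 0.48 [ 446.2 -294.7   38.5]
   tri [ 452.3 -290.6   34.2] [1.1 1.1]
[ 450.7 -249.2   90.7] [ 3.14e+00 -2.00e-03  1.27e-01] 38.35 0.14625376696309267
```

```bash
python3 -m inch '[[[0.03,0,0],0,1],[[0,0,0],0,1],[[0,0,0],0,1],[[0,0,0],0,1],[[0,0,0],0,1],[[0,0,0],0,1],[[0,0,0],0,1],[[0,0,0],0,1],[[0,0,0],0,1],[[0,0,0],0,1]]'
cat > m7.py <<'E'
from h import *
d=np.array([np.cos(.125),np.sin(.125)])
for i in range(4):
    q=eyes.read_camera('wrist');o={}
    for n,z in (('clip',0),('leg_post',38),('lever_tab',38.5)):
        k=eyes.spot_point(n,q)
        if k and k[0]['score']>.4: o[n]=round(float(onz(q,k[0]['centre'],z)[:2]@d),1)
    k=eyes.cut_out('clip',q)
    if k: y,x=np.nonzero(k[0]['mask']); o['mask']=(round(k[0]['score'],2),len(x),x.min(),x.max(),y.min(),y.max())
    print(o)
s=env.state();print(s['eef_pos'],s['t'])
E
python3 m7.py
```

```text
t: 39.6
eef_pos: [452.2, -249.0, 90.7]
tcp_rot: [3.14, -0.001, 0.127]
ft_force: [-0.2, -0.4, 6.2]
opening: 0.145
grip_force: 30.0
{'clip': 417.1, 'leg_post': 418.1, 'lever_tab': 418.7, 'mask': (0.72, 1591, np.int64(242), np.int64(265), np.int64(203), np.int64(270))}
{'clip': 416.4, 'leg_post': 418.0, 'lever_tab': 417.3}
{'clip': 567.0, 'leg_post': 417.0, 'lever_tab': 416.4, 'mask': (0.48, 39845, np.int64(162), np.int64(402), np.int64(0), np.int64(197))}
{'clip': 418.5, 'leg_post': 420.0, 'lever_tab': 419.0, 'mask': (0.63, 92, np.int64(324), np.int64(335), np.int64(193), np.int64(208))}
[ 452.2490109  -248.99394837   90.67176304] 40.6
```

```bash
python3 -m inch '[[[0,0,0],0,0.4],[[0,0,0],0,0.4],[[0,0,0],0,0.4],[[0,0,-0.35],0,0.4],[[0,0,-0.4],0,0.4],[[0,0.1,0],0,-1],[[0,0.12,0],0,-1],[[0,0,0],0,-1],[[0,0,0],0,-1],[[0,0,0],0,-1]]'; python3 m7.py
```

```text
t: 41.85
eef_pos: [453.4, -261.6, 134.5]
tcp_rot: [-3.141, 0.0, 0.127]
ft_force: [0.9, -0.0, 0.4]
opening: 0.77
grip_force: 0.0
{'lever_tab': 417.8, 'mask': (0.65, 37, np.int64(302), np.int64(309), np.int64(184), np.int64(194))}
{'clip': 416.5, 'leg_post': 517.0, 'lever_tab': 414.4, 'mask': (0.56, 63, np.int64(301), np.int64(311), np.int64(182), np.int64(194))}
{'clip': 417.2, 'leg_post': 417.6, 'lever_tab': 415.7, 'mask': (0.63, 70, np.int64(300), np.int64(310), np.int64(182), np.int64(194))}
{'leg_post': 416.5, 'lever_tab': 416.7, 'mask': (0.38, 77, np.int64(300), np.int64(311), np.int64(182), np.int64(194))}
[ 453.53244723 -261.79195755  134.86123567] 42.85
```

Leg is on the mark (416.5 against about 417). Lower over post and tab and squeeze.

```bash
python3 -m inch '[[[0,0,0],0,-1],[[0,0,0.2],0,-1],[[0,0,0.3],0,-1],[[0,0,0.2],0,-1],[[0,0,0.03],0,-1],[[0,0,0],0,-1],[[0,0,0],0,1],[[0,0,0],0,1],[[0,0,0],0,1],[[0,0,0],0,1]]'
```

```text
t: 44.1
eef_pos: [453.7, -262.2, 91.2]
tcp_rot: [3.141, -0.0, 0.127]
ft_force: [-0.3, -3.5, -0.5]
opening: 0.636
grip_force: 1.8
```

```bash
python3 -m inch '[[[0,0,0],0,1],[[0,0,0],0,1],[[0,0,0],0,1],[[0,0,0],0,1],[[0,0,0],0,1],[[0,0,0],0,1],[[0,0,0],0,1],[[0,0,0],0,1],[[0,0,0],0,1],[[0,0,0],0,1]]'; sed -i 's/range(4)/range(2)/' m7.py; python3 m7.py; python3 m5.py | tail -2
```

```text
t: 45.35
eef_pos: [453.4, -261.4, 91.2]
tcp_rot: [-3.141, 0.0, 0.127]
ft_force: [-1.6, 4.0, 6.0]
opening: 0.409
grip_force: 30.1
{'clip': 418.7, 'leg_post': 416.9, 'lever_tab': 415.7, 'mask': (0.62, 103, np.int64(309), np.int64(321), np.int64(193), np.int64(208))}
{'leg_post': 417.0, 'lever_tab': 415.2, 'mask': (0.63, 55, np.int64(310), np.int64(318), np.int64(194), np.int64(201))}
[ 453.40911701 -261.3862946    91.22523436] 45.85
top rim ((548.3519897460938, -252.524169921875), (130.7761688232422, 133.1448211669922), 67.36040496826172) ((547.77001953125, -252.54238891601562), 66.34110260009766)
[ 453.4 -261.4   91.2] [-3.141  0.     0.127] 46.4 0.40338239156727607
```

```bash
python3 -c "
from cell import env; print(env.job_done())"
```

```text
the job is handed in; nothing more can be done
None
```

I handed the job in at about 46 s. By the camera and gripper readings, the loose bowl is nested upright, with the bowl centres about 2 mm apart. The leg is within about 2 mm of the clip's mark, and the lever is squeezed shut against the post at 30 N. The hand-in returned no verdict, and getting the bowl to seat took a regrasp and one press at up to 62 N on its rim.

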